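# Push the display board up to the rail at its tag

### The job

With the fingertips, push the wooden board that carries the two chocolate globes along the counter until its far long side is flush against the brass rail and the board is centred on the round price tag (not the rectangular one). Slide it only: do not lift or tip the board, do not touch the globes, and keep them standing in their places on it. Leave everything else where it stands.

Things in the scene. Friction and masses are not known exactly. Their poses are not given: they have to be found in the camera images.
- board: the work: mid-brown wooden display board, 110 (its x) by 190 (its y) by 28 mm high, 0.3-0.55 kg, loose on the counter, carrying two chocolate globes. Origin: centre of underside; x points roughly away from the robot, y along its length. Starts short of the rail, skewed up to 20 degrees. Too wide to grip from above; slides when pushed on its sides (about 2 to 8 N).
- board_far_left (a point): point at half height (14 mm) on the board's far left vertical edge, i.e. the end, towards +y, of the long side that must meet the rail (board x = +55 mm, y = +95 mm)
- board_far_right (a point): the same at the other end of that far long side (board x = +55 mm, y = -95 mm)
- rail: square brass stop bar fixed on the far part of the counter, 680 mm long, 24 mm high, 24 mm thick, turned up to 7 degrees. Origin: at counter height, middle of its near face (towards the robot); y runs along the bar, x away from the robot, square to the face. A board lying flush has its centre at rail x = -55 mm.
- tag_round: the mark: fixed price-tag holder clipped on the rail, with a ROUND black blank plate (56 mm across, sloping 45 degrees to face away from the robot and up, top 75 mm above the counter, wholly behind the near face). Origin: on the line of the near face, at counter height, below the plate's middle; axes as the rail's. 60 to 100 mm left or right of the rail's middle.
- tag_square: fixed price-tag holder like the other, but with a RECTANGULAR black plate (70 by 44 mm), on the other half of the rail: not the mark. Origin and axes likewise.
- globe_left: glossy black chocolate globe on a biscuit disc, loose, standing on the board 45 mm to the left (+y) of the board's centre; 54 mm high, 54 mm across the disc, 51 mm across the globe, its top 82 mm above the counter. Origin: centre of its underside.
- globe_right: the same, 45 mm to the right (-y) of the board's centre
- tart: bystander: round fruit tart, 100 mm across, 40 mm high, near the rail's left end. Origin: centre of underside (as for all bystanders but the spatula)
- cake: bystander: small round layer cake on a gold disc, 100 mm across, 74 mm high, near the rail's right end
- ramekin: bystander: empty white ramekin, 76 mm across, 45 mm high, left of the board
- block: bystander: small empty dark wooden block, 100 by 60 by 28 mm, right of the board
- jar: bystander: amber jar, 68 mm across, 100 mm high, at the near right
- mug: bystander: blue mug, 76 mm across, 85 mm high, far left, its handle towards its own +y
- spatula: bystander: spatula lying flat at the near left, along its own x, handle to its -x
Things that resemble listed ones, but are neither listed nor needed, are in the scene too. What is shaped like the globe_left but orange or turquoise is not meant.

How it is judged:
By the outcome, as a careful person would: the job done as asked, in the order asked, and still so for the second after the job is handed in, with the robot touching nothing.
It also fails if it takes over 48 s, if anything falls off the work surface, if the arm or the gripper's body presses on something with over 40 N, if the wrist force passes 120 N, or if a joint passes its speed limit or range.

### The arm

A 6-joint arm with a two-finger parallel gripper is mounted at the origin on the work surface. World frame = base frame: x ahead of the robot, y to its left, z up, the work surface at z = 0. Lengths are in m, angles in rad, forces in N, time in s.
With the tool pointing down it reaches from about 0.35 to 0.775 m from the base axis. Payload 7.3 kg.
Tool frame: the origin (TCP) lies on the centre line of the jaws, within the pads' length; the fingertips stand 17 mm ahead of it and the grasp point (between the pads) lies 2 mm behind it (robot.tip_extent is the distance from the TCP to the fingertips, in m); z points along the fingers, y is the line along which they close (so a half turn about z gives the same grasp; the last joint's range is limited). The gripper opens to 92 mm and grips with 3 to 60 N. Pads are 19 mm wide; open, the fingers measure 130 mm over their backs; the gripper's body (75 mm by 190 mm) begins 47 mm behind the grasp point.
Start: joints at [0.988, 0.342, 1.524, -0, 1.275, -0.146], TCP at [0.222, 0.476, 0.244] pointing down, gripper open.
Joint ranges: [-2.53, 2.53], [-0.77, 2.02], [0.04, 2.7], [-1, 4.14], [0.28, 2.66], [-3.11, 3.11]. Speed limits (rad/s): [2.57, 2.57, 3.14, 3.14, 3.14, 3.14].

### API

Orientations are given as [roll, pitch, yaw] about the fixed x, y, z axes, in that order (R = Rz(yaw) Ry(pitch) Rx(roll)).
In Python, from cell import robot gives the robot as it stands.
- The arm moves only by the tool step_arm, never from a script. Its argument "motion" is a list of rows, each a list of 2 entries, a list of its own where there are three numbers: the shift along the tool's x, y, z in units of 60 mm (1.0 is 60 mm), then the turn about the tool's z in rad. In form: [[[x, y, z], spin], ...]. A call has 1 to 10 rows; each row is the pose to reach, as a shift and turn from the pose commanded when the call began, along the tool's axes at that moment; what a row does not reach only later rows make up. A row lasts 1/8 s, in which the tool goes at most 62.5 mm and 10.7 degrees, less where a joint would pass 70% of its speed; a pose out of reach is approached as far as the arm can. A call with a gripper value outside its range is refused whole. "hand" is the closure in counts, from 0 (fully open) to 255 (shut), set as the call begins (left out, the last holds). The fingers move at their own pace and stop on an object; "squeeze" is the grip in N (left out, the last holds). Time passes only in rows, so rows that repeat a pose let the fingers close. It gives the time, the measured TCP pose, the force, the opening and the grip force at its end, in the units of the state.
- robot.observe(): the state, without advancing time (a new reading comes with each control period).
- robot.read_camera(name): name is "side" or "top"; returns a dict with "pixels" (480x640x3 uint8, red, green, blue), "intrinsics" (3x3 intrinsics, pixels), "k1" (the pictures are not rectified: a ray, as slopes to the right and down, at radius r is drawn at 1 + k1 r^2 times it, then the intrinsics apply), "xyz" and "rotation" of the camera in the world. Camera axes: x right, y up, looking along -z (the intrinsics and any distortion apply to the point x, -y, -z); pixel columns grow to the right and rows downward; lengths in m; the calibration is good to about 2 mm. A picture is of the moment at which its call begins. There is no depth.
- robot.hand_in(): hands the job in; it is judged then, once.
The state is a dict: "time": time; "qpos": joint angles; "qvel": joint speeds; "joint_efforts": joint torques, N m; "tool_pos": TCP position; "tool_rot": TCP orientation; "contact_force": force on the tool from outside, world axes, zero at the start; "torque": the same for the moment, N m; "opening": finger opening in m; "grip_force": force on a finger pad.
Only numpy, scipy, OpenCV 4.12 (cv2) and the standard library are available. Lean on these libraries where they do the work, as an engineer would, in place of code of your own. Each camera call takes 0.05 s, during which the arm holds its last target. There are 200 camera calls.

## Working session

There is one attempt and no reset: what is moved stays moved. The work goes in short steps, Python scripts to look and compute and a tool call to move; the robot and the scene stay as the last step left them, time stands still between calls to the robot, and variables do not carry over. Pictures are saved under pics/ and viewed, at most 10 in all, crops included, and the job is handed in when it is done.

Besides the shell and the picture viewer there is one more tool, called after ">>>" in YAML: its name, and indented under it one key for each argument. step_arm: Moves the arm, as the interface text tells. Its arguments: {"type":"object","properties":{"motion":{"type":"array"},"hand":{"type":"number"},"squeeze":{"type":"number"}},"required":["motion"]}

```bash
mkdir -p pics; ls; cat > h.py <<'E'
import numpy as np, cv2, pickle
from cell import robot
def snap(name, tag):
    c=robot.read_camera(name); pickle.dump(c,open(f'pics/{tag}.pkl','wb'))
    cv2.imwrite(f'pics/{tag}.png',c['pixels'][:,:,::-1]); return c
def load(tag): return pickle.load(open(f'pics/{tag}.pkl','rb'))
def ray(c,u,v):
    K=np.array(c['intrinsics']); k=c['k1']
    d=np.array([(u-K[0,2])/K[0,0],(v-K[1,2])/K[1,1]]); s=d.copy()
    for _ in range(20): s=d/(1+k*(s@s))
    R=np.array(c['rotation'])
    if R.shape!=(3,3):
        from scipy.spatial.transform import Rotation as Ro; R=Ro.from_euler('xyz',R).as_matrix()
    return np.array(c['xyz']), R@np.array([s[0],-s[1],-1])
def at(c,u,v,z):
    o,d=ray(c,u,v); return o+d*(z-o[2])/d[2]
def proj(c,p):
    K=np.array(c['intrinsics']); R=np.array(c['rotation'])
    if R.shape!=(3,3):
        from scipy.spatial.transform import Rotation as Ro; R=Ro.from_euler('xyz',R).as_matrix()
    q=R.T@(np.array(p)-np.array(c['xyz'])); s=np.array([q[0],-q[1]])/-q[2]; s=s*(1+c['k1']*(s@s))
    return K[0,0]*s[0]+K[0,2],K[1,1]*s[1]+K[1,2]
E
python3 - <<'E'
from h import *
for n in('top','side'):
    c=snap(n,n+'0'); print(n,c['intrinsics'],c['k1'],c['xyz'],c['rotation'])
print(robot.observe())
E
```

```text
pics
top [[452.89936381   0.         317.9782291 ]
 [  0.         452.89936381 235.45920019]
 [  0.           0.           1.        ]] -0.015867639874601325 [0.40282516 0.03233088 1.1478728 ] [ 0.11426288  0.02852077 -1.566607  ]
side [[504.95108483   0.         330.26576446]
 [  0.         504.95108483 235.91704166]
 [  0.           0.           1.        ]] -0.13290420699866293 [0.1579583  0.90843177 0.87057924] [ 0.84494785  0.01515852 -2.74672862]
{'time': 0.1, 'qpos': array([ 9.87979078e-01,  3.42630897e-01,  1.52489070e+00,  1.47758770e-05,
        1.27534823e+00, -1.46042866e-01]), 'qvel': array([ 0.00031474, -0.0005096 , -0.0004966 , -0.00017466,  0.00043192,
       -0.0015715 ]), 'joint_efforts': array([ 2.24097559e-03, -4.32005060e+01, -2.44694567e+01,  7.18722283e-02,
        5.25809114e-02, -6.02231557e-05]), 'tool_pos': array([0.22190839, 0.47545297, 0.24313667]), 'tool_rot': array([-3.14033114e+00, -1.99838825e-04,  2.70481383e+00]), 'contact_force': array([-0.00820608,  0.2997328 , -0.53286019]), 'torque': array([-0.03864104,  0.01667147,  0.01843505]), 'grip_force': 0.0, 'opening': 0.09160598213508059}
```

View pics/top0.png

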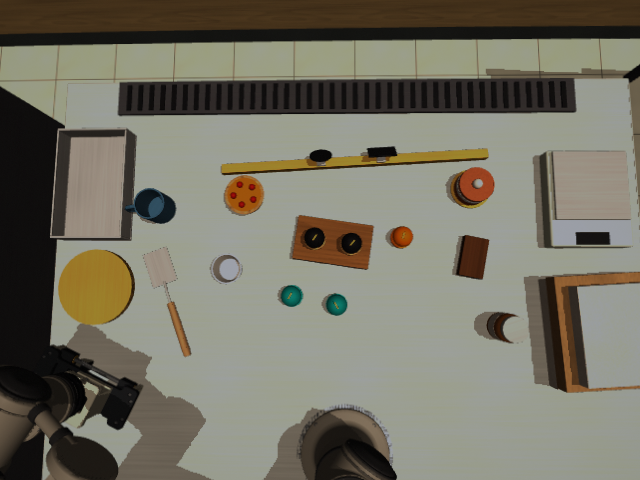

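View pics/side0.png

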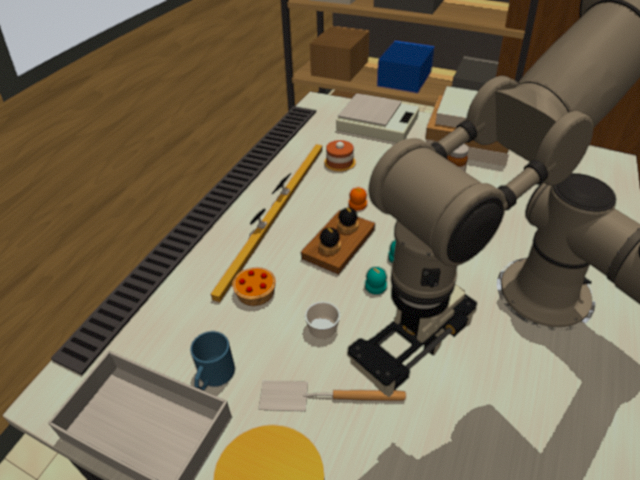

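The top view shows the board at about (333,243) px, and the rail from (222,170) to (488,154). The round tag is near (320,156) and the rectangular one near (381,152). I'm enlarging that area to read the corners.

```bash
python3 - <<'E'
from h import *
c=load('top0'); im=c['pixels'][140:290,215:415,::-1]
cv2.imwrite('pics/crop0.png',cv2.resize(im,None,fx=4,fy=4,interpolation=cv2.INTER_CUBIC))
E
```

```text
(no output)
```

View pics/crop0.png

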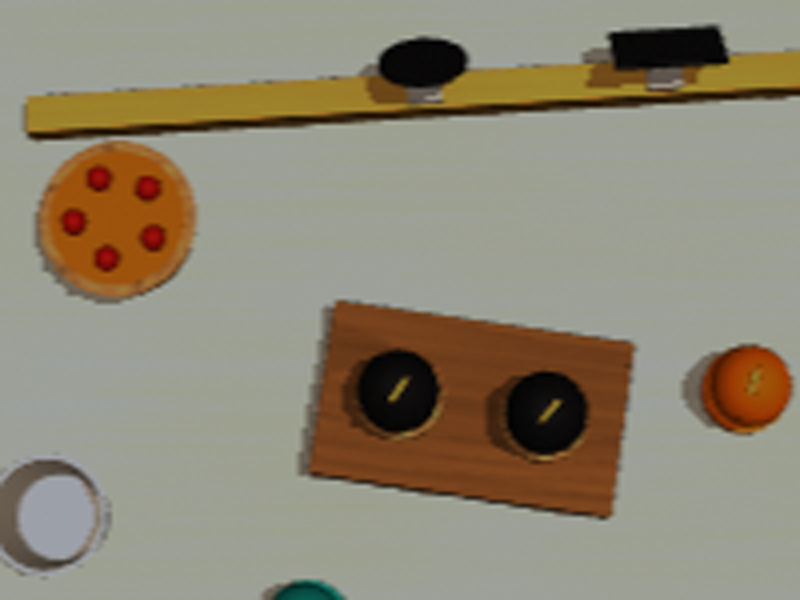

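```bash
cat >> h.py <<'E'
def cr(c,uc,vc,z,u0=215,v0=140,f=4): return at(c,u0+(uc+.5)/f-.5,v0+(vc+.5)/f-.5,z)
def railfit(c):
    L=cr(c,30,132,.024); R=cr(c,798,92,.024); return L,R
E
python3 - <<'E'
from h import *
np.set_printoptions(precision=4,suppress=True)
c=load('top0')
B=[cr(c,*p,.028) for p in [(338,301),(634,343),(609,517),(308,472)]]
print(np.array(B)); ce=np.mean(B,0); print('board',ce,[np.linalg.norm(B[i]-B[(i+1)%4]) for i in range(4)])
dy=(B[0]-B[1]+B[3]-B[2])[:2]; print('yaw deg',np.degrees(np.arctan2(-dy[0],dy[1])))
for n,p in dict(gl=(399,392),gr=(546,412)).items(): print(n,cr(c,*p,.06))
L,R=railfit(c); Le=at(c,222,173.3,.024); Re=at(c,488,158.5,.024)
print('rail',L,R,Le,Re, np.linalg.norm(Le-Re)); t=(L-R)[:2]; t/=np.linalg.norm(t); n=np.array([t[1],-t[0]])
print('rail yaw',np.degrees(np.arctan2(-t[0],t[1])))
P=cr(c,423,62,.0552); s=(P[:2]-R[:2])@t; T=R[:2]+s*t; print('plate',P,'tag at',T,'behind',(P[:2]-R[:2])@n, 'foot',cr(c,427,95,.024))
P2=cr(c,668,47,.0595); print('sq',P2)
print('goal centre',T-.055*n, 'rail mid',(Le+Re)/2)
for nme,(u,v),z in [('orange',(402,236),.05),('teal1',(291,295),.05),('teal2',(337,304),.05),('ramekin',(228,268),.045),('tart',(244,195),.04),('block',(473,257),.028)]: print(nme,at(c,u,v,z))
E
```

```text
[[ 0.5831  0.1123  0.028 ]
 [ 0.5566 -0.0723  0.028 ]
 [ 0.4486 -0.056   0.028 ]
 [ 0.4759  0.13    0.028 ]]
board [0.5161 0.0285 0.028 ] [np.float64(0.18654342587449113), np.float64(0.10931789495180137), np.float64(0.18793974830750282), np.float64(0.1087272875504443)]
yaw deg -8.260382818364395
gl [0.5223 0.0726 0.06  ]
gr [ 0.5103 -0.0161  0.06  ]
rail [0.6933 0.3109 0.024 ] [ 0.7176 -0.1779  0.024 ] [0.6915 0.3111 0.024 ] [ 0.7279 -0.3642  0.024 ] 0.6763138904179979
rail yaw 2.8555362484548263
plate [0.7287 0.0589 0.0552] tag at [0.7059 0.0578] behind 0.02289255094694238 foot [0.7164 0.0571 0.024 ]
sq [ 0.7364 -0.0921  0.0595]
goal centre [0.651 0.055] rail mid [ 0.7097 -0.0265  0.024 ]
orange [ 0.5276 -0.14    0.05  ]
teal1 [0.3843 0.1286 0.05  ]
teal2 [0.3634 0.0179 0.05  ]
ramekin [0.4489 0.2843 0.045 ]
tart [0.6316 0.2501 0.04  ]
block [ 0.4783 -0.3165  0.028 ]
```

Measurements agree with the given sizes:
- **Board:** centre (0.516, 0.029), yaw −8.3°.
- **Rail:** yaw about +2.9°.
- **Goal:** centre about (0.651, 0.055).

Next I work out the move to a standoff behind the near side, with tool x pointing back towards the robot.

```bash
cat >> h.py <<'E'
def rel(x,y,z,yaw,s=None):
    "shift in tool axes (units of 60mm) and spin from measured pose to a tool-down pose"
    s=s or robot.observe(); p=s['tool_pos']; w=s['tool_rot'][2]
    d=np.array([x,y,z])-p
    r=[(d[0]*np.cos(w)+d[1]*np.sin(w))/.06,(d[0]*np.sin(w)-d[1]*np.cos(w))/.06,-d[2]/.06]
    return np.round(r,3), round(-((yaw-w+np.pi)%(2*np.pi)-np.pi),3)
E
python3 - <<'E'
from h import *
print(rel(.4374,.0399,.10,np.pi-.144)); print(rel(.30,.30,.243,np.pi-.144))
E
```

```text
(array([-6.325, -5.058,  2.386]), np.float64(-0.293))
(array([-2.416e+00, -2.099e+00,  2.000e-03]), np.float64(-0.293))
```

>>> step_arm:
  motion:
    - [[-0.3,-0.25,0],-0.02]
    - [[-0.9,-0.75,0],-0.08]
    - [[-1.6,-1.3,0],-0.15]
    - [[-2.4,-1.95,0],-0.22]
    - [[-3.2,-2.6,0],-0.28]
    - [[-4.0,-3.25,0],-0.293]
    - [[-4.8,-3.9,0.4],-0.293]
    - [[-5.5,-4.5,1.0],-0.293]
    - [[-6.1,-4.9,1.8],-0.293]
    - [[-6.325,-5.06,2.386],-0.293]
  hand: 0

```text
time: 1.35
tool_pos: [0.4383, 0.0381, 0.0992]
tool_rot: [-3.142, 0.001, 2.996]
contact_force: [0.9, 0.5, -0.6]
opening: 0.0921
grip_force: 0.0
```

```bash
python3 - <<'E'
from h import *
s=robot.observe(); print(s['time'],s['tool_pos'],s['tool_rot'],s['contact_force'])
print(rel(.4374,.0399,.033,np.pi-.144))
E
```

```text
1.35 [0.43831736 0.0380937  0.09917616] [-3.14158548e+00  7.12470399e-04  2.99551377e+00] [ 0.89820791  0.51087143 -0.58256356]
(array([0.02 , 0.028, 1.103]), np.float64(-0.002))
```

>>> step_arm:
  motion:
    - [[0,0.03,0.3],0]
    - [[0.02,0.03,0.7],0]
    - [[0.02,0.03,1.0],0]
    - [[0.02,0.03,1.12],0]
    - [[0.02,0.03,1.12],0]

```text
time: 1.98
tool_pos: [0.4364, 0.0421, 0.0332]
tool_rot: [3.142, -0.001, 2.998]
contact_force: [0.5, -0.4, -0.2]
opening: 0.0915
grip_force: 0.0
```

>>> step_arm:
  motion:
    - [[-0.06,0,0],0]
    - [[-0.12,0,0],0]
    - [[-0.16,0,0],0]
    - [[-0.2,0,0],0]
    - [[-0.23,0,0],0]
    - [[-0.26,0,0],0]
    - [[-0.29,0,0],0]
    - [[-0.32,0,0],0]

```text
time: 2.98
tool_pos: [0.4558, 0.0393, 0.0332]
tool_rot: [3.142, 0.0, 2.998]
contact_force: [-2.0, 0.4, -0.7]
opening: 0.0915
grip_force: 1.0
```

>>> step_arm:
  motion:
    - [[-0.05,0.01,0],-0.004]
    - [[-0.11,0.03,0],-0.01]
    - [[-0.18,0.045,0],-0.018]
    - [[-0.25,0.06,0],-0.025]
    - [[-0.32,0.08,0],-0.033]
    - [[-0.39,0.1,0],-0.041]
    - [[-0.46,0.12,0],-0.049]
    - [[-0.53,0.14,0],-0.057]
    - [[-0.6,0.155,0],-0.065]
    - [[-0.64,0.17,0],-0.07]

```text
time: 4.22
tool_pos: [0.4954, 0.0439, 0.0334]
tool_rot: [3.142, 0.0, 3.068]
contact_force: [-2.7, -0.5, 0.4]
opening: 0.0918
grip_force: 1.2
```

```bash
python3 - <<'E'
from h import *
print(rel(.5350,.0487,.0332,np.pi-.01)); 
c=snap('side','side1'); c=snap('top','top1'); im=c['pixels'][140:290,215:415,::-1]
cv2.imwrite('pics/crop1.png',cv2.resize(im,None,fx=4,fy=4,interpolation=cv2.INTER_CUBIC))
E
```

```text
(array([-0.653,  0.129,  0.003]), np.float64(-0.063))
```

View pics/crop1.png

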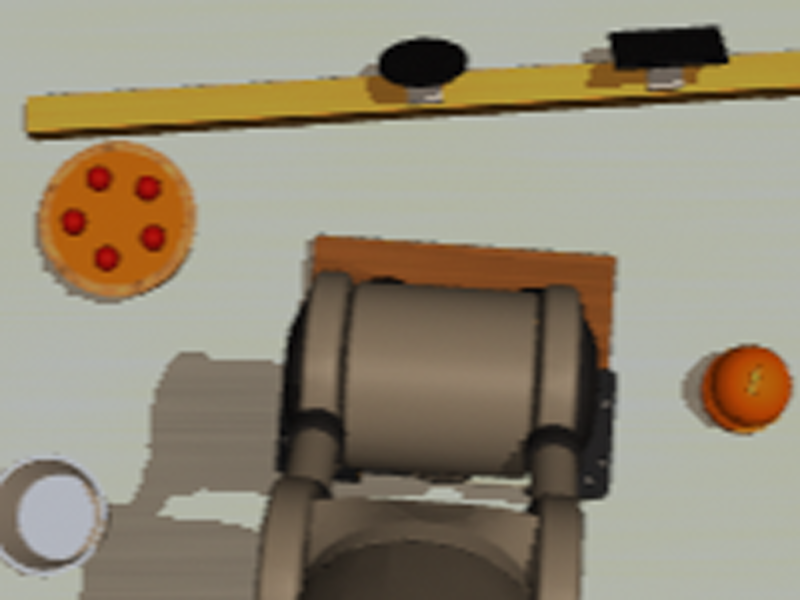

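The far corners are now at crop px (316,236) and (615,257), so the board is following the fingers. Pushing on.

>>> step_arm:
  motion:
    - [[-0.05,0.01,0],-0.005]
    - [[-0.11,0.02,0],-0.011]
    - [[-0.18,0.035,0],-0.018]
    - [[-0.25,0.05,0],-0.025]
    - [[-0.32,0.065,0],-0.032]
    - [[-0.39,0.08,0],-0.04]
    - [[-0.46,0.09,0],-0.047]
    - [[-0.53,0.105,0],-0.054]
    - [[-0.6,0.12,0],-0.06]
    - [[-0.65,0.13,0],-0.065]

```text
time: 5.58
tool_pos: [0.5349, 0.0488, 0.0334]
tool_rot: [3.142, 0.0, 3.133]
contact_force: [-4.4, -1.7, 2.6]
opening: 0.0917
grip_force: 2.0
```

```bash
python3 - <<'E'
from h import *
print(rel(.5720,.0533,.0332,np.pi+.05)); 
c=load('top1'); a,b=cr(c,316,236,.028),cr(c,615,257,.028); t=(a-b)[:2]/np.linalg.norm(a-b); n=np.array([t[1],-t[0]])
print(a,b,np.linalg.norm(a-b),np.degrees(np.arctan2(-t[0],t[1])),((a+b)/2)[:2]-.055*n)
E
```

```text
(array([-0.618,  0.08 ,  0.003]), np.float64(-0.058))
[0.6245507  0.12654756 0.028     ] [ 0.61093968 -0.06102582  0.028     ] 0.1880665618539861 -4.150318071360679 [0.56288942 0.03674141]
```

>>> step_arm:
  motion:
    - [[-0.05,0.01,0],-0.005]
    - [[-0.11,0.015,0],-0.011]
    - [[-0.18,0.025,0],-0.018]
    - [[-0.25,0.03,0],-0.025]
    - [[-0.32,0.04,0],-0.032]
    - [[-0.39,0.05,0],-0.038]
    - [[-0.46,0.06,0],-0.045]
    - [[-0.52,0.07,0],-0.05]
    - [[-0.58,0.075,0],-0.055]
    - [[-0.61,0.08,0],-0.058]

```text
time: 6.82
tool_pos: [0.5715, 0.0533, 0.0334]
tool_rot: [3.142, 0.0, -3.092]
contact_force: [-3.1, -1.3, 1.4]
opening: 0.0919
grip_force: 1.8
```

```bash
python3 - <<'E'
from h import *
s=robot.observe(); print(s['tool_pos'],s['tool_rot'])
c=snap('top','top2'); im=c['pixels'][130:230,245:378,::-1]
cv2.imwrite('pics/crop2.png',cv2.resize(im,None,fx=6,fy=6,interpolation=cv2.INTER_CUBIC))
E
```

```text
[0.57146936 0.05329841 0.03335995] [ 3.14154840e+00  2.40815162e-04 -3.09219516e+00]
```

View pics/crop2.png

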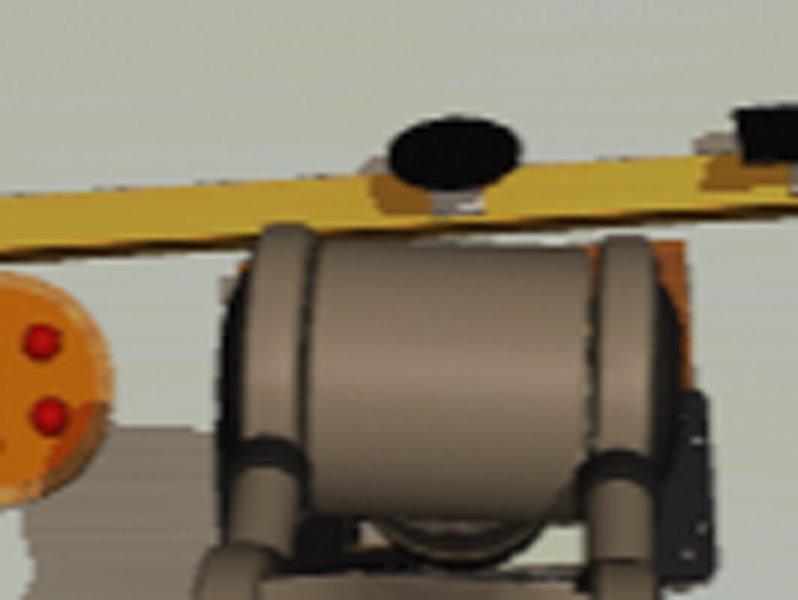

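```bash
python3 - <<'E'
from h import *
c=load('top2'); g=lambda u,v,z: cr(c,u,v,z,245,130,6)
a,b=g(238,265,.028),g(686,241,.028); t=(a-b)[:2]/np.linalg.norm(a-b); n=np.array([t[1],-t[0]])
L,R=g(5,250,.024),g(795,207,.024); T=g(455,153,.0552)
tr=(L-R)[:2]/np.linalg.norm((L-R)[:2]); nr=np.array([tr[1],-tr[0]])
print(a,b,np.linalg.norm(a-b),'yaw',np.degrees(np.arctan2(-t[0],t[1])),'rail',np.degrees(np.arctan2(-tr[0],tr[1])))
for p in (a,b,T): print('rail x,y rel tag', (p[:2]-R[:2])@nr, (p-T)[:2]@tr)
print('lateral err',(((a+b)/2-T)[:2])@tr)
E
```

```text
[0.68870196 0.15104629 0.028     ] [ 0.69846618 -0.03796007  0.028     ] 0.18925840133966412 yaw 2.9573182290585005 rail 2.987846772478281
rail x,y rel tag -0.013112851024760707 0.09419632120937975
rail x,y rel tag -0.013213692362439876 -0.09506205326496156
rail x,y rel tag 0.02217704985451746 0.0
lateral err -0.00043286602779090707
```

The board's yaw matches the rail's within 0.1°, its lateral error is under 1 mm, and the gap is about 13 mm. I'll finish slowly along the normal, watching the force.

>>> step_arm:
  motion:
    - [[-0.03,0,0],0]
    - [[-0.06,0,0],0]
    - [[-0.09,0,0],0]
    - [[-0.12,0,0],0]
    - [[-0.15,0,0],0]
    - [[-0.17,0,0],0]
    - [[-0.18,0,0],0]

```text
time: 7.75
tool_pos: [0.582, 0.0538, 0.0334]
tool_rot: [3.142, 0.0, -3.092]
contact_force: [-2.8, -0.3, 0.7]
opening: 0.0921
grip_force: 1.6
```

>>> step_arm:
  motion:
    - [[-0.02,0,0],0]
    - [[-0.03,0,0],0]

```text
time: 8.0
tool_pos: [0.5832, 0.0538, 0.0333]
tool_rot: [3.142, -0.001, -3.092]
contact_force: [-7.6, -1.2, 3.5]
opening: 0.0918
grip_force: 3.2
```

>>> step_arm:
  motion:
    - [[-0.015,0,0],0]
    - [[-0.015,0,0],0]

```text
time: 8.25
tool_pos: [0.5833, 0.0539, 0.0333]
tool_rot: [3.142, -0.003, -3.092]
contact_force: [-8.3, 0.4, 5.2]
opening: 0.0918
grip_force: 4.1
```

>>> step_arm:
  motion:
    - [[-0.015,0,0],0]
    - [[-0.02,0,0],0]

```text
time: 8.5
tool_pos: [0.5834, 0.0538, 0.0334]
tool_rot: [-3.142, -0.006, -3.092]
contact_force: [-12.0, -2.4, 9.4]
opening: 0.0915
grip_force: 6.3
```

TCP no longer advances while the force climbs to 12 N, so the board is seated. Retreating straight back, then up and aside for a clear view.

>>> step_arm:
  motion:
    - [[0.03,0,0],0]
    - [[0.08,0,0],0]
    - [[0.2,0,0],0]
    - [[0.5,0,0],0]
    - [[0.9,0,0],0]
    - [[1.2,0,-0.5],0]
    - [[1.5,0,-1.2],0]
    - [[1.8,0,-2.0],0]
    - [[2.2,0,-2.7],0]
    - [[2.5,0,-3.2],0]

```text
time: 9.75
tool_pos: [0.4356, 0.0466, 0.2274]
tool_rot: [-3.141, 0.003, -3.092]
contact_force: [0.6, 0.4, -0.0]
opening: 0.0917
grip_force: 0.0
```

>>> step_arm:
  motion:
    - [[0,0.6,0],0]
    - [[0,1.4,0],0]
    - [[0.1,2.2,0],0]
    - [[0.2,3.0,0],0]
    - [[0.4,3.8,0],0]
    - [[0.7,4.6,0],0]
    - [[1.0,5.3,0],0]
    - [[1.2,5.9,0],0]
    - [[1.3,6.2,0],0]
    - [[1.3,6.2,0],0]

```text
time: 11.0
tool_pos: [0.3396, 0.4147, 0.2252]
tool_rot: [-3.142, 0.0, -3.091]
contact_force: [-0.4, 0.1, 0.6]
opening: 0.0918
grip_force: 0.0
```

```bash
python3 - <<'E'
from h import *
c=snap('top','top3'); im=c['pixels'][130:230,245:378,::-1]
cv2.imwrite('pics/crop3.png',cv2.resize(im,None,fx=6,fy=6,interpolation=cv2.INTER_CUBIC))
snap('side','side3')
E
```

```text
(no output)
```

View pics/crop3.png

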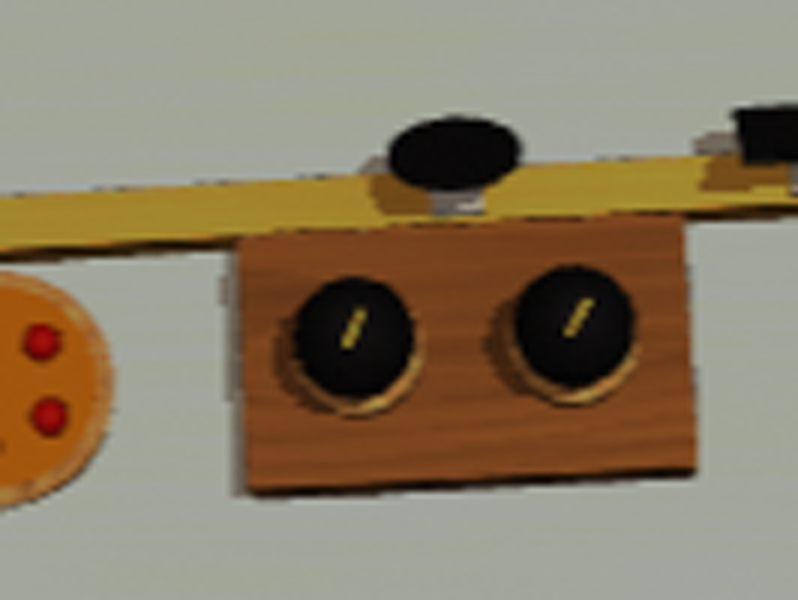

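View pics/side3.png

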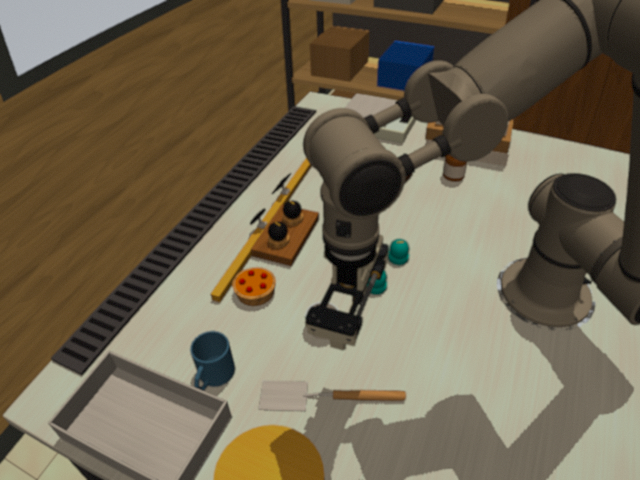

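The board sits against the rail with both globes standing. Its top corners are at about (240,238), (686,216), (694,470) and (250,487) in the crop. Checking those numerically.

```bash
python3 - <<'E'
from h import *
c=load('top3'); g=lambda u,v,z: cr(c,u,v,z,245,130,6)[:2]
B=np.array([g(*p,.028) for p in [(240,238),(686,216),(694,470),(250,487)]])
L,R=g(5,250,.024),g(795,207,.024); T=g(455,153,.0552)
tr=(L-R)/np.linalg.norm(L-R); nr=np.array([tr[1],-tr[0]])
dy=B[0]-B[1]+B[3]-B[2]; print('yaw',np.degrees(np.arctan2(-dy[0],dy[1])),'rail',np.degrees(np.arctan2(-tr[0],tr[1])))
print('x',(B-R)@nr*1e3,'y',(B-T)@tr*1e3,'centre',(B.mean(0)-T)@tr*1e3)
for p in [(354,338),(575,326)]: print('globe',((g(*p,.0565)-B.mean(0))@nr*1e3,(g(*p,.0565)-B.mean(0))@tr*1e3))
for n,(u,v) in dict(foot=(457,205)).items(): print(n,(g(u,v,.024)-T)@tr*1e3)
E
```

```text
yaw 2.440100127622849 rail 2.987846772478281
x [  -1.47744595   -2.43691395 -110.98887761 -108.37138498] y [ 92.89174204 -95.69500952 -92.66636513  92.89523398] centre -0.6435996565355668
globe (np.float64(2.0352980495637767), np.float64(45.7803096920416))
globe (np.float64(2.114159411631123), np.float64(-44.881447622598536))
foot 0.5249161401622048
```

Centred within 1 mm. I'll check flushness at sub-pixel level by comparing the rail edge in the first picture with the board's far edge now.

```bash
python3 - <<'E'
from h import *
def edge(c,u,v0):
    g=c['pixels'][:,:,1].astype(float); rows=np.arange(int(v0)-5,int(v0)+7); p=g[rows,u]; d=np.clip(p[:-1]-p[1:],0,None)
    k=np.argmax(d); s=slice(max(k-1,0),k+2); return (rows[:-1][s]+.5)@d[s]/d[s].sum()
c0,c3=load('top0'),load('top3')
U=np.array([u for u in range(287,358,3) if not 312<=u<=330]); vr=lambda u:169.4-(u-285)*.0493+.0
v0=np.array([edge(c0,u,vr(u)) for u in U]); v3=np.array([edge(c3,u,vr(u)) for u in U])
f0,f3=np.polyfit(U,v0,1),np.polyfit(U,v3,1); print(f0,f3,np.std(v0-np.polyval(f0,U)),np.std(v3-np.polyval(f3,U)))
for u in (287,320,357):
    P=at(c0,u,np.polyval(f0,u),.024); Q=at(c3,u,np.polyval(f3,u),.028); print(u,'gap mm',(P-Q)[0]*1e3,'y',Q[1])
E
```

```text
[-5.98028148e-02  1.85797696e+02] [-5.89086369e-02  1.85295305e+02] 0.09093976021944246 0.23947255998098782
287 gap mm 0.4290931007895349 y 0.14422582912291107
320 gap mm 0.5237554222359275 y 0.06042821288143875
357 gap mm 0.6296417728649528 y -0.03321193964984661
```

The gap is about 0.5 mm, which is measurement noise, and the board is parallel to the rail within 0.1°. Handing in.

```bash
python3 -c "
from cell import robot
print(robot.hand_in())"
```

```text
the job is handed in; nothing more can be done
None
```

I pushed the board against the brass rail (measured gap about 0.5 mm, within measurement error) and centred it on the round tag to within 1 mm; both globes are still standing in place, and the job was handed in at about 11 s.

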